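# Make the table-top burner ready: battery in, knob on, hold the knob pressed

## Task

Get the table-top gas burner ready to light: first slide the loose blue and white battery, stud end up, fully home into the round well in the burner's grey control panel and let go of it. Then turn the loose red knob so that the flat side of its hole matches the flat of the brass D-shaped shaft, push it all the way onto the shaft, and press knob and shaft down against the spring to the stop. Finish while still holding the knob pressed down, and leave the other things on the worktop where they are.

Things in the scene. Friction and masses are not known exactly. Their poses are not given: they have to be found in the camera images.
- burner: table-top burner, fixed: aluminium and grey body 180 (x) x 280 (y) x 55 mm high, origin at the centre of its underside. A pan support on its +y part rises to 80 mm above the worktop. The grey control panel is the strip at its -y end; its top is the burner's top (55 mm above the worktop)
- well_mouth (a point): centre of the mouth of the battery well, a blind round hole 28 mm in diameter and 28 mm deep with a small chamfer, level with the panel's top (55 mm above the worktop); at x = +45, y = -100 mm in the burner's frame
- shaft_tip (a point): centre of the upper end of the upright brass D-shaft, 28 mm above the panel's top when released; it goes down with the shaft. Shaft 16 mm in diameter, with one flat along it, 4 mm from the axis on this point's own -x side; the top 2.5 mm is tapered. The shaft does not turn
- valve: fixed foot of the D-shaft on the panel, at x = -30, y = -100 mm in the burner's frame, 75 mm from the well; origin on the shaft's axis at the panel's top, same yaw as the shaft. A collar 26 mm wide, 4 mm high on a flat black disc 60 mm wide; a white mark on the disc shows the flat's side (-x)
- shaft (a joint): how far the D-shaft is pressed down, m: 0 released, 0.006 at the stop. A spring pushes it up with about 3 N at 0 and 6.6 N at the stop
- knob: loose red knob 38 mm high, standing on its open underside; origin at the underside's centre, z up. Round, 44 mm across, with two flat sides 30 mm apart (y = +15, -15 mm) to pinch. D-shaped hole in the underside: 16 mm deep, 18 mm wide, its flat 5 mm from the axis on the knob's -x side, where the white line on top points. It fits when its yaw is that of the shaft tip, within 8 degrees
- knob_socket (a point): centre of the inner end of the knob's hole, 16 mm above its underside; it meets the shaft tip when the knob is fully on (underside then 12 mm above the panel's top, 6 mm when pressed to the stop)
- battery: loose round battery standing upright, 26 mm in diameter and 50 mm high, blue below and white above, with a steel stud 8 mm wide and 2 mm high on top; origin at the centre of its underside, z up. Fully home it stands 22 mm out of the panel
- mug: cream mug 101 mm high, about 78 mm across with a handle, a bystander. Left of it stands a tall fixed fridge, x from 0.33 m, y from 0.54 m in the world, 0.8 m high: the arm must not sweep through it
- small_cup: small green and white cup 50 mm high, a bystander
- salt_shaker: salt shaker 44 mm across, 90 mm high, a bystander
- spice_jar: spice jar 47 mm across, 97 mm high, with a red lid, a bystander
- tuna_tin: flat round tin 87 mm across, 40 mm high, a bystander
- spoon: teaspoon 139 mm long, lying across in front of the microwave, a bystander. The microwave is fixed, 284 mm high; its front (with door handle) is at x = 0.57 m in the world, from y = -0.58 to -0.10 m: keep wrist and gripper clear of it
Not all that is in view belongs to the job. Of the things that look like the knob, take the one that is farthest to the robot's right at the start.

How it is judged:
By the outcome, as a careful person would: the job done as asked, in the order asked, and still so for the second after the job is handed in, while the arm keeps its last pose, push and grip.
It also fails if it takes over 70 s, if anything falls off the work surface, if the arm or the gripper's body presses on something with over 40 N, if the wrist force passes 120 N, or if a joint passes its speed limit or range.

## Robot

A 6-joint arm with a two-finger parallel gripper is mounted at the origin on a cart in front of the work surface, level with it; the furniture and walls round the work are solid. World frame = base frame: x ahead of the robot, y to its left, z up, the work surface at z = 0. Lengths are in m, angles in rad, forces in N, time in s.
With the tool pointing down it reaches from about 0.3 to 0.75 m from the base axis. Payload 8.5 kg.
Tool frame: the origin (TCP) lies at the very end of the fingers, on their centre line; the grasp point (between the pads) lies 19 mm behind it (bot.grasp_offset is the distance from the TCP to the grasp point, in m); z points along the fingers, y is the direction in which the jaws open and shut (so a half turn about z gives the same grasp; the last joint's range is limited). The gripper opens to 88 mm and grips with 3 to 60 N. Pads are 18 mm wide; open, the fingers measure 123 mm over their backs; the gripper's body (75 mm by 187 mm) begins 45 mm behind the grasp point.
Start: joints at [-1.526, 0.381, 1.297, -0, 1.464, -0.215], TCP at [0.141, -0.532, 0.239] pointing down, gripper open.
Joint ranges: [-3.11, 3.11], [-0.89, 2.33], [0.22, 2.48], [-1.42, 4.56], [0.17, 2.85], [-2.88, 2.88]. Speed limits (rad/s): [2.39, 2.39, 3.14, 3.14, 3.14, 3.14].

## Interface

Orientations are given as a 3x3 rotation matrix whose columns are the frame's x, y, z axes.
In Python, from bench import sensors, viewer, bot gives the robot as it stands. The module is installed in compiled form; this text tells all that it offers.
- The arm moves only by the tool play_rows, never from a script. Its argument "increments" is text: rows parted by semicolons, each of 6 numbers parted by spaces: the shift along the tool's x, y, z in mm, then the turn, a rotation vector about the tool's x, y, z in degrees. A call has exactly 10 rows; each row shifts and turns the pose as measured when the row begins, along the tool's axes as they then stand; what a row does not reach is not made up. A row lasts 1/8 s, in which the tool goes at most 62.5 mm and 10.7 degrees, less where a joint would pass 70% of its speed; a pose out of reach is approached as far as the arm can. A call with a gripper value outside its range is refused whole. "jaw" is the closure, from 0 (fully open) to 1 (shut), set as the call begins (left out, the last holds). The fingers move at their own pace and stop on an object; "newtons" is the grip in N (left out, the last holds). Time passes only in rows, so rows that do not move let the fingers close, or fill a call up. It gives the time, the measured TCP pose, the force and the opening at its end, in the units of the state.
- sensors.get_obs(): the state, without advancing time (a new reading comes with each control period).
- viewer.get_image(name): name is "side" or "top" or "wrist"; returns the picture (420x560x3 uint8, red, green, blue); there is no depth.
- viewer.camera_model(name): a dict with "K" (3x3 intrinsics, pixels), "extrinsics" (4x4, takes a point from camera to world coordinates). Camera axes: x right, y up, looking along -z (the intrinsics and any distortion apply to the point x, -y, -z); pixel columns grow to the right and rows downward; lengths in m; the calibration is good to about 2 mm. The wrist camera is an equidistant fisheye: a pixel r from the principal point sees the ray r / f radians off the axis. A picture is of the moment at which its call begins: read the wrist's pose just before it. camera_model takes no time and is no camera call; for the wrist camera it gives the pose at the moment of the call.
- bot.hand_in(): hands the job in, once; it reports no verdict.
The state is a dict: "time": time; "joint_pos": joint angles; "qd": joint speeds; "joint_torque": joint torques, N m; "tool_pos": TCP position; "tcp_rot": TCP orientation; "wrist_force": force on the tool from outside, world axes, zero at the start; "torque": the same for the moment, N m; "grip_width": finger opening in m.
Only numpy, scipy, OpenCV 4.12 (cv2) and the standard library are available. Lean on these libraries where they do the work, as an engineer would, in place of code of your own. Each camera call takes 0.05 s, during which the arm holds its last target. There are 200 camera calls.

## Working session

There is one attempt and no reset: what is moved stays moved. The work goes in short steps, Python scripts to look and compute and a tool call to move; the robot and the scene stay as the last step left them, time stands still between calls to the robot, and variables do not carry over. Pictures are saved under pics/ and viewed, about 8 in all and at most 12, crops included, and the job is handed in when it is done.

Besides the shell and the picture viewer there is one more tool, called after ">>>" by a JSON object that holds its "api" and its "payload". play_rows: Moves the arm, as the interface text tells. Its arguments: {"type":"object","properties":{"increments":{"type":"string"},"jaw":{"type":"number"},"newtons":{"type":"number"}},"required":["increments"]}

```bash
ls; mkdir -p pics
python3 - <<'E'
from bench import sensors, viewer, bot
import cv2,numpy as np
o=sensors.get_obs();print(o['tool_pos'],o['tcp_rot'],o['time'],bot.grasp_offset)
for n in['top','side','wrist']:
    m=viewer.camera_model(n);print(n,m)
    cv2.imwrite(f'pics/{n}0.png',viewer.get_image(n)[:,:,::-1])
E
```

```text
pics
[ 0.14128003 -0.53125326  0.23814715] [[ 9.66443644e-01  2.56878722e-01 -7.67532004e-05]
 [ 2.56878560e-01 -9.66442603e-01  1.44914683e-03]
 [ 2.98077423e-04 -1.42023500e-03 -9.99998947e-01]] 0.0 0.0187
top {'K': array([[386.3800199 ,   0.        , 279.80794576],
       [  0.        , 386.3800199 , 214.17164572],
       [  0.        ,   0.        ,   1.        ]]), 'extrinsics': array([[ 0.1956594 ,  0.95841349, -0.20775222,  0.19053601],
       [-0.98065644,  0.19240538, -0.03595986, -0.16615266],
       [ 0.00550823,  0.21076944,  0.97752028,  1.4720576 ],
       [ 0.        ,  0.        ,  0.        ,  1.        ]])}
side {'K': array([[463.14397855,   0.        , 281.27773293],
       [  0.        , 463.14397855, 204.28463657],
       [  0.        ,   0.        ,   1.        ]]), 'extrinsics': array([[ 0.94240262,  0.22156434, -0.25057244,  0.1385026 ],
       [-0.33444641,  0.61347692, -0.71539616, -1.15740545],
       [-0.00478587,  0.75799427,  0.65224366,  1.05285646],
       [ 0.        ,  0.        ,  0.        ,  1.        ]])}
wrist {'K': array([[325.1922621 ,   0.        , 284.9913574 ],
       [  0.        , 325.1922621 , 206.01743505],
       [  0.        ,   0.        ,   1.        ]]), 'extrinsics': array([[ 0.25687722,  0.92951911,  0.26459084,  0.20865786],
       [-0.96644211,  0.24761029,  0.06840172, -0.51293948],
       [-0.00193471, -0.27328257,  0.96193186,  0.38487999],
       [ 0.        ,  0.        ,  0.        ,  1.        ]])}
```

View pics/top0.png

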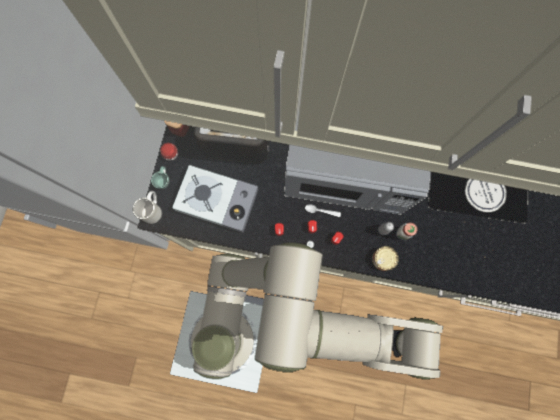

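View pics/side0.png

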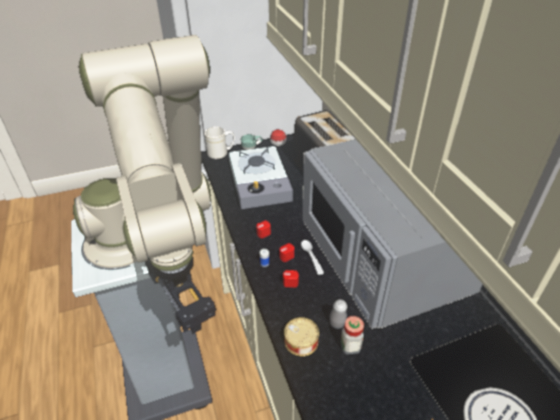

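Top view: the red knobs are at about (279,229), (312,226) and (337,238). The last is farthest right. The battery is at (310,244), and the burner panel is around (243,205) with the shaft at about (238,212). I'll zoom in on both views.

```bash
cat > h.py <<'E'
import numpy as np,cv2
from bench import sensors,viewer,bot
def ray(m,n,px):
    K=m['K'];E=m['extrinsics'];x=(px[0]-K[0,2])/K[0,0];y=(px[1]-K[1,2])/K[1,1]
    if n=='wrist':
        r=np.hypot(x,y);s=np.sin(r)/r if r>1e-9 else 1;d=np.array([x*s,-y*s,-np.cos(r)])
    else:d=np.array([x,-y,-1.])
    return E[:3,3],E[:3,:3]@d
def onz(m,n,px,z):
    c,d=ray(m,n,px);return c+d*(z-c[2])/d[2]
def proj(m,n,P):
    K=m['K'];E=m['extrinsics'];p=E[:3,:3].T@(np.array(P)-E[:3,3]);x,y,z=p[0],-p[1],-p[2]
    if n=='wrist':
        t=np.hypot(x,y);k=np.arctan2(t,z)/max(t,1e-9);return np.array([K[0,0]*x*k+K[0,2],K[0,0]*y*k+K[1,2]])
    return np.array([K[0,0]*x/z+K[0,2],K[1,1]*y/z+K[1,2]])
def blobs(im,mask,lo=15):
    k,l,s,c=cv2.connectedComponentsWithStats(mask.astype(np.uint8))
    return [(c[i],s[i]) for i in range(1,k) if s[i,4]>=lo]
def red(im):
    h=cv2.cvtColor(im,cv2.COLOR_RGB2HSV);return ((h[...,0]<8)|(h[...,0]>172))&(h[...,1]>150)&(h[...,2]>90)
def snap(n,name):
    m=viewer.camera_model(n);im=viewer.get_image(n);cv2.imwrite(f'pics/{name}.png',im[:,:,::-1]);np.savez(f'pics/{name}.npz',K=m['K'],extrinsics=m['extrinsics']);return m,im
E
python3 - <<'E'
from h import *
for n in['top','side']:
    m=viewer.camera_model(n);im=cv2.imread(f'pics/{n}0.png')[:,:,::-1].copy()
    for c,s in blobs(im,red(im)): print(n,c.round(1),s,onz(m,n,c,.03 if n=='top' else .02).round(3))
m=viewer.camera_model('top');print(onz(m,'top',(310,244),.05),onz(m,'top',(238,212),.08))
a=cv2.imread('pics/top0.png')[150:270,160:360];b=cv2.imread('pics/side0.png')[135:300,190:340]
cv2.imwrite('pics/z.png',np.vstack([cv2.resize(a,None,fx=4,fy=4,interpolation=2)[:,:800][:300*2][:480]]))
cv2.imwrite('pics/zs.png',cv2.resize(b,None,fx=3.6,fy=3.6,interpolation=2))
E
```

```text
top [312.  225.2] [308 220   9  12  80] [ 0.479 -0.241  0.03 ]
top [278.7 227.8] [275 223   9  12  75] [ 0.444 -0.119  0.03 ]
top [337.3 237. ] [332 232  11  12  77] [ 0.453 -0.343  0.03 ]
side [278.1 134.7] [273 131  11   8  69] [0.671 0.397 0.02 ]
side [263.8 229.1] [257 220  14  18 186] [ 0.441 -0.121  0.02 ]
side [286.9 252.1] [279 243  16  19 212] [ 0.477 -0.241  0.02 ]
side [290.9 278.5] [283 270  16  18 236] [ 0.452 -0.343  0.02 ]
side [353.7 332.9] [346 330  16   6  35] [ 0.541 -0.568  0.02 ]
side [293.2 348.9] [289 345   9   7  17] [ 0.377 -0.559  0.02 ]
[ 0.40391332 -0.24563732  0.05      ] [0.46407638 0.03782929 0.08      ]
```

View pics/z.png

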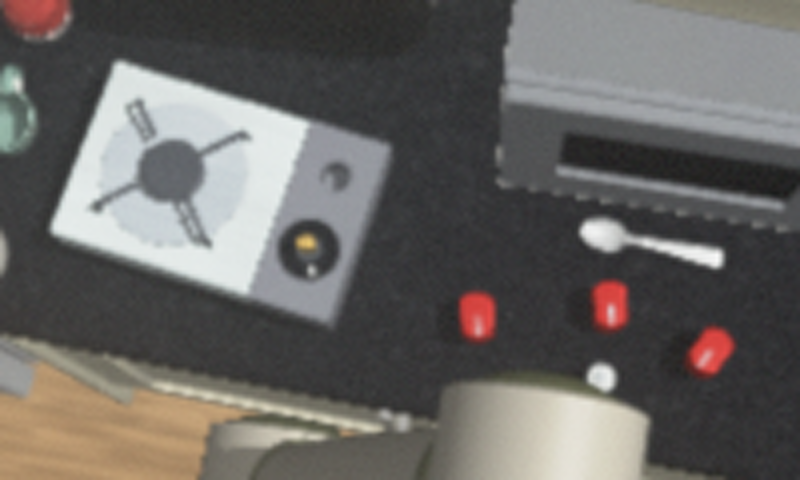

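Zoom (x4, offset 160,150): well at (337,178), disc at (310,250) with its white mark at (312,270). The target knob is at (710,352) with its line pointing down-left, and the battery is at (601,377). I'll work out the rough geometry from these.

Run:
```python
from h import *
m=viewer.camera_model('top')
f=lambda u,v,z:onz(m,'top',(160+(u+.5)/4-.5,150+(v+.5)/4-.5),z)
C=[f(392,148,.055),f(333,325,.055),f(118,62,.055),f(50,232,.055)]
print(np.round(C,3))
ex=C[0]-C[1]+C[2]-C[3];ey=C[2]-C[0]+C[3]-C[1]
print('yaws',np.degrees(np.arctan2(ex[1],ex[0])),np.degrees(np.arctan2(ey[1],ey[0]))-90)
y=np.arctan2(ey[1],ey[0])-np.pi/2;R=np.array([[np.cos(y),-np.sin(y)],[np.sin(y),np.cos(y)]])
c=np.mean(C,0)[:2];print('centre',c,'well',c+R@[.045,-.1],'valve',c+R@[-.03,-.1])
w=f(337,178,.055);d=f(310,250,.055);k=f(312,270,.055);print('well',w,'disc',d,'markdir',np.degrees(np.arctan2(*(d-k)[[1,0]])))
a=f(718,345,.038);b=f(703,360,.038);print('knob yaw',np.degrees(np.arctan2(*(a-b)[[1,0]])),'batt',f(601,377,.05))
```

```text
[[ 0.58  -0.01   0.055]
 [ 0.402  0.008  0.055]
 [ 0.612  0.266  0.055]
 [ 0.437  0.288  0.055]]
yaws -6.422248257436778 -6.809449108789536
centre [0.50799334 0.13801346] well [0.54081914 0.03338331] valve [0.46634819 0.04227589]
well [0.54114809 0.03479804 0.055     ] disc [0.46787353 0.04460624 0.055     ] markdir 18.1753274575888
knob yaw -34.33196712048972 batt [ 0.40428087 -0.24509931  0.05      ]
```

>>> {"api": "play_rows", "payload": {"increments": "36 -23 0 0 0 0;36 -23 0 0 0 0;36 -23 0 0 0 0;36 -23 0 0 0 0;36 -23 0 0 0 0;36 -23 0 0 0 0;36 -23 0 0 0 0;36 -23 0 0 0 0;36 -23 0 0 0 0;0 0 0 0 0 0", "jaw": 0, "newtons": 25}}

```text
time: 1.4
tool_pos: [0.4083, -0.2388, 0.2368]
tcp_rot: [[0.967, 0.255, -0.001], [0.255, -0.967, 0.005], [0.0, -0.005, -1.0]]
wrist_force: [0.5, 0.2, -0.6]
grip_width: 0.0883
```

```bash
cat >> h.py <<'E'
def go(P,yaw=None):
    "tool-frame mm and deg about tool z to reach world P, tool-x yaw deg"
    o=sensors.get_obs();R=o['tcp_rot'];d=R.T@(np.array(P)-o['tool_pos'])*1000
    y0=np.degrees(np.arctan2(R[1,0],R[0,0]))
    tilt=R.T@[0,0,-1]
    print('t',round(o['time'],2),'tcp',o['tool_pos'].round(4),'yaw',round(y0,1),'| shift',d.round(1),'turn z',None if yaw is None else round(-(yaw-y0),1),'tilt-axis deg',np.degrees(np.cross([0,0,1],tilt)).round(2),'F',o['wrist_force'].round(1),'w',round(o['grip_width'],4))
E
python3 - <<'E'
from h import *
go((.404,-.245,.238),-6.8)
m,im=snap('wrist','w1')
for c,s in blobs(im,red(im),100): print(c.round(1),s,onz(m,'wrist',c,.03).round(4))
h=cv2.cvtColor(im,cv2.COLOR_RGB2HSV)
for c,s in blobs(im,(h[...,0]>100)&(h[...,0]<130)&(h[...,1]>120)&(h[...,2]>60),60): print('blue',c,s,onz(m,'wrist',c,.02).round(4))
for c,s in blobs(im,(h[...,1]<40)&(h[...,2]>190),60): print('white',c,s,onz(m,'wrist',c,.05).round(4))
E
```

```text
t 1.4 tcp [ 0.4083 -0.2388  0.2368] yaw 14.8 | shift [-5.7  4.9 -1.2] turn z 21.6 tilt-axis deg [-0.29 -0.    0.  ] F [ 0.5  0.2 -0.6] w 0.0883
[306.  122.2] [ 292  103   29   41 1007] [ 0.4746 -0.2427  0.03  ]
[193.6 126.7] [ 177  108   34   40 1136] [ 0.4405 -0.1237  0.03  ]
[383.6 167.4] [ 362  148   43   42 1123] [ 0.4507 -0.3408  0.03  ]
blue [291.17283951 175.86419753] [281 172  22  10  81] [ 0.4116 -0.2431  0.02  ]
white [51.1827762  50.53269122] [   0    0  121  132 8825] [0.5017 0.0841 0.05  ]
white [369.65509077  26.01578532] [ 261    0  209   64 1267] [ 0.5932 -0.2786  0.05  ]
white [337.14886515  68.38985314] [ 288   47  113   49 1498] [ 0.5374 -0.2575  0.05  ]
white [536.88059701 109.74626866] [519 100  37  21  67] [ 0.5865 -0.5171  0.05  ]
white [306.47619048 132.38095238] [305 125   4  16  63] [ 0.4647 -0.2446  0.05  ]
white [541.80246914 163.61728395] [536 150  13  26 243] [ 0.525  -0.5519  0.05  ]
white [556.75       180.38235294] [554 173   6  14  68] [ 0.5141 -0.5926  0.05  ]
white [292.37727273 190.57045455] [281 179  24  24 440] [ 0.402  -0.2466  0.05  ]
white [497.14647577 236.2753304 ] [477 215  41  39 908] [ 0.4146 -0.5175  0.05  ]
white [172.08158508 343.05128205] [ 147  325   48   36 1287] [ 0.1549 -0.1435  0.05  ]
```

View pics/w1.png

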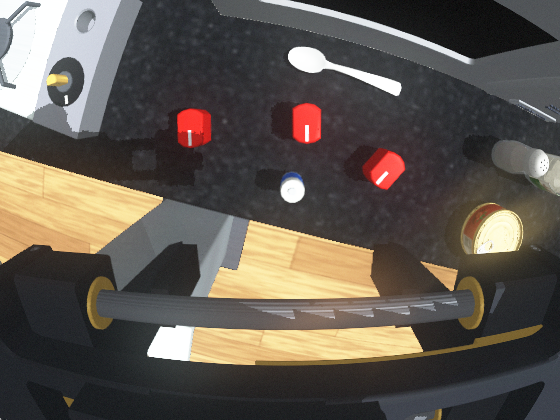

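The wrist view shows the battery upright at (292,188) and the target knob at (384,167), with its line pointing down-left. The disc mark is at (67,98). Next I turn and go down over the battery.

>>> {"api": "play_rows", "payload": {"increments": "-7 5.5 0 0 0 0;0 0 0 0 0 7;0 0 0 0 0 7;0 0 0 0 0 7;0 0 30 0 0 0;0 0 30 0 0 0;0 0 30 0 0 0;0 0 30 0 0 0;0 0 20 0 0 0;0 0 0 0 0 0"}}

```text
time: 2.7
tool_pos: [0.3924, -0.26, 0.0928]
tcp_rot: [[0.99, -0.141, -0.002], [-0.141, -0.99, 0.002], [-0.003, -0.002, -1.0]]
wrist_force: [0.4, -0.4, 0.8]
grip_width: 0.0883
```

Run:
```python
from h import *
go((.403,-.246,.031),-6.8)
```

```text
t 2.7 tcp [ 0.3924 -0.26    0.0928] yaw -8.1 | shift [  8.7 -15.3  61.8] turn z -1.3 tilt-axis deg [-0.1   0.16  0.  ] F [ 0.4 -0.4  0.8] w 0.0883
```

>>> {"api": "play_rows", "payload": {"increments": "7 -12 0 0 0 -1;0 0 0 0 0 0;0 0 0 0 0 0;0 0 0 0 0 0;0 0 5 0 0 0;0 0 5 0 0 0;0 0 5 0 0 0;0 0 5 0 0 0;0 0 0 0 0 0;0 0 0 0 0 0"}}

```text
time: 3.95
tool_pos: [0.4017, -0.2502, 0.0737]
tcp_rot: [[0.992, -0.124, 0.0], [-0.124, -0.992, -0.001], [0.0, 0.001, -1.0]]
wrist_force: [0.8, -0.5, 0.2]
grip_width: 0.0881
```

Run:
```python
from h import *
go((.403,-.246,.031),-6.8)
```

```text
t 3.95 tcp [ 0.4017 -0.2502  0.0737] yaw -7.1 | shift [ 0.7 -4.3 42.7] turn z -0.3 tilt-axis deg [ 0.04 -0.01  0.  ] F [ 0.8 -0.5  0.2] w 0.0881
```

>>> {"api": "play_rows", "payload": {"increments": "1 -4 0 0 0 0;0 0 10 0 0 0;0 0 10 0 0 0;0 0 10 0 0 0;0 0 8 0 0 0;0 0 4 0 0 0;0 0 0 0 0 0;0 0 0 0 0 0;0 0 0 0 0 0;0 0 0 0 0 0"}}

```text
time: 5.2
tool_pos: [0.4035, -0.2462, 0.0289]
tcp_rot: [[0.992, -0.124, 0.001], [-0.124, -0.992, -0.001], [0.001, 0.001, -1.0]]
wrist_force: [1.2, -0.0, -0.0]
grip_width: 0.0884
```

Run:
```python
from h import *
go((.403,-.246,.031),-6.8)
```

```text
t 5.2 tcp [ 0.4035 -0.2462  0.0289] yaw -7.1 | shift [-0.5 -0.2 -2.1] turn z -0.3 tilt-axis deg [ 0.07 -0.04  0.  ] F [ 1.2 -0.  -0. ] w 0.0884
```

>>> {"api": "play_rows", "payload": {"increments": "0 0 -2.5 0 0 0;0 0 0 0 0 0;0 0 0 0 0 0;0 0 0 0 0 0;0 0 0 0 0 0;0 0 0 0 0 0;0 0 0 0 0 0;0 0 0 0 0 0;0 0 0 0 0 0;0 0 0 0 0 0", "jaw": 1, "newtons": 25}}

```text
time: 6.45
tool_pos: [0.4036, -0.2463, 0.0318]
tcp_rot: [[0.992, -0.124, 0.001], [-0.124, -0.992, -0.002], [0.001, 0.001, -1.0]]
wrist_force: [-0.0, -0.7, -0.1]
grip_width: 0.0253
```

Run:
```python
from h import *
go((.541,.034,.2),-6.8)
```

```text
t 6.45 tcp [ 0.4036 -0.2463  0.0318] yaw -7.1 | shift [ 101.9 -294.9 -168.5] turn z -0.3 tilt-axis deg [ 0.08 -0.06  0.  ] F [-0.  -0.7 -0.1] w 0.0253
```

>>> {"api": "play_rows", "payload": {"increments": "0 0 -25 0 0 0;0 0 -30 0 0 0;0 0 -30 0 0 0;0 0 -25 0 0 0;0 -30 0 0 0 0;0 -40 0 0 0 0;0 -40 0 0 0 0;0 -40 0 0 0 0;0 -30 0 0 0 0;0 0 0 0 0 0"}}

```text
time: 7.7
tool_pos: [0.4254, -0.0622, 0.1447]
tcp_rot: [[0.992, -0.125, -0.0], [-0.125, -0.992, -0.0], [-0.0, 0.0, -1.0]]
wrist_force: [-0.9, -0.7, -0.5]
grip_width: 0.0251
```

Run:
```python
from h import *
go((.541,.034,.15),-6.8)
```

```text
t 7.7 tcp [ 0.4254 -0.0622  0.1447] yaw -7.2 | shift [ 102.6 -110.    -5.4] turn z -0.4 tilt-axis deg [ 0.01  0.02 -0.  ] F [-0.9 -0.7 -0.5] w 0.0251
```

>>> {"api": "play_rows", "payload": {"increments": "0 -30 0 0 0 0;0 -40 0 0 0 0;0 -36 0 0 0 0;0 0 0 0 0 0;15 0 0 0 0 0;20 0 0 0 0 0;15 0 0 0 0 0;0 0 0 0 0 0;0 0 0 0 0 0;0 0 0 0 0 0"}}

```text
time: 8.95
tool_pos: [0.4937, 0.0289, 0.1441]
tcp_rot: [[0.991, -0.135, 0.0], [-0.135, -0.991, -0.003], [0.001, 0.002, -1.0]]
wrist_force: [0.4, 0.2, -1.2]
grip_width: 0.0251
```

Run:
```python
from h import *
go((.541,.034,.15),-6.8)
m,im=snap('wrist','w2')
print(proj(m,'wrist',(.541,.034,.055)),proj(m,'wrist',(.467,.043,.055)))
```

```text
t 8.95 tcp [0.4937 0.0289 0.1441] yaw -7.8 | shift [ 46.2 -11.5  -5.9] turn z -1.0 tilt-axis deg [ 0.14 -0.04  0.  ] F [ 0.4  0.2 -1.2] w 0.0251
[269.62637012 148.23143876] [272.1496075  244.05095778]
```

View pics/w2.png

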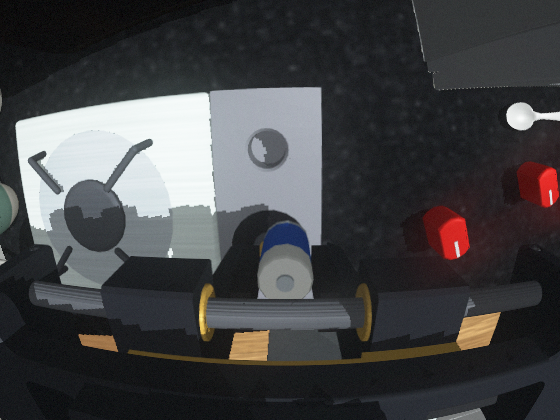

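The wrist view shows the well rim centred at about (268,148), and the held battery's stud at (285,283).

Run:
```python
from h import *
im=cv2.imread('pics/w2.png');m=dict(np.load('pics/w2.npz'));g=cv2.cvtColor(im,6)
p=im[100:125,230:300].reshape(-1,3).mean(0);print('panel',p)
df=(np.abs(im.astype(int)-p).max(2)>22).astype(np.uint8)
roi=np.zeros_like(df);roi[118:178,238:298]=df[118:178,238:298]
cs,_=cv2.findContours(roi,cv2.RETR_EXTERNAL,cv2.CHAIN_APPROX_NONE);c=max(cs,key=cv2.contourArea);print(cv2.fitEllipse(cv2.convexHull(c)),cv2.contourArea(c))
e=cv2.fitEllipse(cv2.convexHull(c))[0];print('well',onz(m,'wrist',e,.055))
s=g[265:300,265:308];cir=cv2.HoughCircles(cv2.resize(s,None,fx=4,fy=4,interpolation=2),cv2.HOUGH_GRADIENT,1,200,param1=60,param2=15,minRadius=20,maxRadius=50);print(cir)
if cir is not None:
  q=cir[0,0,:2]/4+[265,265];print(q,'stud',onz(m,'wrist',q,.1441-.0318+.052),proj(m,'wrist',(.4937,.0289,.1641)))
q=(285,283);print('stud eye',onz(m,'wrist',q,.1643))
```

```text
panel [181.928      172.72342857 167.30914286]
((267.65869140625, 148.92630004882812), (40.72247314453125, 44.1679801940918), 151.35426330566406) 1342.5
well [0.54069787 0.0354879  0.055     ]
[[[80.5 78.5 33.8]]]
[285.125 284.625] stud [0.49120278 0.02971704 0.1643    ] [286.19665735 279.34705783]
stud eye [0.49203774 0.02965913 0.1643    ]
```

>>> {"api": "play_rows", "payload": {"increments": "15 -4 0 0 0 0;15 -4 0 0 0 0;12 -3 0 0 0 0;5 -1 0 0 0 0;0 0 0 0 0 0;0 0 10 0 0 0;0 0 10 0 0 0;0 0 10 0 0 0;0 0 5 0 0 0;0 0 0 0 0 0"}}

```text
time: 10.25
tool_pos: [0.5406, 0.0347, 0.1063]
tcp_rot: [[0.991, -0.135, -0.003], [-0.135, -0.991, -0.002], [-0.002, 0.003, -1.0]]
wrist_force: [-0.4, -0.5, -0.2]
grip_width: 0.0251
```

Run:
```python
from h import *
go((.543,.0345,.09),-7.8)
m,im=snap('wrist','w3')
m2,b=snap('top','t3');m3,c=snap('side','s3')
u=proj(m2,'top',(.541,.035,.055)).astype(int);v=proj(m3,'side',(.541,.035,.07)).astype(int);print(u,v)
f=lambda i,q,r:cv2.resize(i[q[1]-r:q[1]+r,q[0]-r:q[0]+r],(400,400),interpolation=2)
cv2.imwrite('pics/c3.png',np.hstack([cv2.resize(im[130:330,180:380],(400,400)),f(c,v,30)])[:,:,::-1])
```

```text
t 10.25 tcp [0.5406 0.0347 0.1063] yaw -7.7 | shift [ 2.5 -0.1 16.3] turn z 0.1 tilt-axis deg [ 0.15  0.13 -0.  ] F [-0.4 -0.5 -0.2] w 0.0251
[243 194] [276 182]
```

View pics/c3.png

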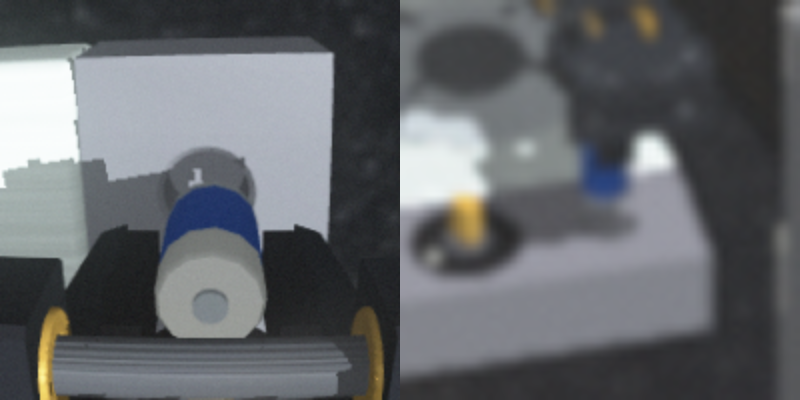

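Run:
```python
from h import *
m=dict(np.load('pics/w3.npz'))
f=lambda c,z:onz(m,'wrist',(180+c[0]/2-.25,130+c[1]/2-.25),z)
T=sensors.get_obs()['tool_pos']
print('well L/R',f((162,190),.055),f((256,190),.055),'top',f((210,147),.055))
print('stud',f((210,306),T[2]+.0202)-T, 'white rim L/R',f((156,290),T[2]+.0182)-T,f((267,290),T[2]+.0182)-T)
for d in(0,.001,.002,.003):
  print(proj(m,'wrist',(.541,.035+d,.055)))
```

```text
well L/R [0.54339162 0.05054505 0.055     ] [0.53928533 0.02050217 0.055     ] top [0.55555398 0.03326266 0.055     ]
stud [-0.00140243  0.00084831  0.0202    ] white rim L/R [0.00307147 0.01229632 0.0182    ] [-0.00027463 -0.01204701  0.0182    ]
[285.12649058 225.16971315]
[283.58882154 225.36784191]
[282.0518046  225.56559655]
[280.51550908 225.76296854]
```

>>> {"api": "play_rows", "payload": {"increments": "2 -0.5 0 0 0 0;0 0 0 0 0 0;0 0 6 0 0 0;0 0 6 0 0 0;0 0 4 0 0 0;0 0 3 0 0 0;0 0 3 0 0 0;0 0 3 0 0 0;0 0 3 0 0 0;0 0 0 0 0 0"}}

```text
time: 11.65
tool_pos: [0.543, 0.0354, 0.078]
tcp_rot: [[0.991, -0.134, -0.001], [-0.134, -0.991, -0.002], [-0.0, 0.002, -1.0]]
wrist_force: [-0.7, 0.9, -1.1]
grip_width: 0.0249
```

Run:
```python
from h import *
go((.5425,.0349,.0588),-7.8)
```

```text
t 11.65 tcp [0.543  0.0354 0.078 ] yaw -7.7 | shift [-0.5  0.5 19.2] turn z 0.1 tilt-axis deg [ 0.11  0.02 -0.  ] F [-0.7  0.9 -1.1] w 0.0249
```

No contact force 9 mm below the panel top, so the battery has entered the well. I'll continue down.

>>> {"api": "play_rows", "payload": {"increments": "0 0 4 0 0 0;0 0 4 0 0 0;0 0 3 0 0 0;0 0 3 0 0 0;0 0 2 0 0 0;0 0 1 0 0 0;0 0 1 0 0 0;0 0 1 0 0 0;0 0 0 0 0 0;0 0 0 0 0 0"}}

```text
time: 12.9
tool_pos: [0.5431, 0.0353, 0.0588]
tcp_rot: [[0.991, -0.135, 0.0], [-0.135, -0.991, -0.002], [0.001, 0.002, -1.0]]
wrist_force: [-1.9, 0.3, -1.1]
grip_width: 0.0254
```

Run:
```python
from h import *
go((.5425,.0349,.0588),-7.8)
```

```text
t 12.9 tcp [0.5431 0.0353 0.0588] yaw -7.7 | shift [-0.6  0.5  0. ] turn z 0.1 tilt-axis deg [ 0.11 -0.03  0.  ] F [-1.9  0.3 -1.1] w 0.0254
```

>>> {"api": "play_rows", "payload": {"increments": "0 0 1.5 0 0 0;0 0 1.5 0 0 0;0 0 1.5 0 0 0;0 0 0 0 0 0;0 0 0 0 0 0;0 0 0 0 0 0;0 0 0 0 0 0;0 0 0 0 0 0;0 0 0 0 0 0;0 0 0 0 0 0"}}

```text
time: 14.15
tool_pos: [0.5432, 0.0354, 0.0588]
tcp_rot: [[0.991, -0.134, 0.003], [-0.134, -0.991, -0.003], [0.003, 0.002, -1.0]]
wrist_force: [-1.6, 1.7, 2.6]
grip_width: 0.0252
```

Run:
```python
from h import *
go((.5425,.0349,.0588),-7.8)
```

```text
t 14.15 tcp [0.5432 0.0354 0.0588] yaw -7.7 | shift [-0.6  0.6 -0.1] turn z 0.1 tilt-axis deg [ 0.14 -0.18  0.  ] F [-1.6  1.7  2.6] w 0.0252
```

It stopped at exactly the home depth. Now I release and rise.

>>> {"api": "play_rows", "payload": {"increments": "0 0 0 0 0 0;0 0 0 0 0 0;0 0 0 0 0 0;0 0 -10 0 0 0;0 0 -20 0 0 0;0 0 -30 0 0 0;0 0 -30 0 0 0;-25 0 0 0 0 0;-25 0 0 0 0 0;-25 0 0 0 0 0", "jaw": 0.4}}

```text
time: 15.4
tool_pos: [0.4693, 0.0449, 0.1551]
tcp_rot: [[0.991, -0.134, 0.011], [-0.134, -0.991, -0.005], [0.011, 0.003, -1.0]]
wrist_force: [1.3, -0.5, 0.5]
grip_width: 0.0535
```

Run:
```python
from h import *
go((.452,-.343,.2),-34)
m,im=snap('wrist','w4')
cv2.imwrite('pics/c4.png',cv2.resize(im[60:330,180:400],None,fx=2.2,fy=2.2)[:,:,::-1])
```

```text
t 15.4 tcp [0.4693 0.0449 0.1551] yaw -7.7 | shift [ 35.5 386.9 -43.2] turn z 26.3 tilt-axis deg [ 0.2  -0.64  0.  ] F [ 1.3 -0.5  0.5] w 0.0535
```

View pics/c4.png

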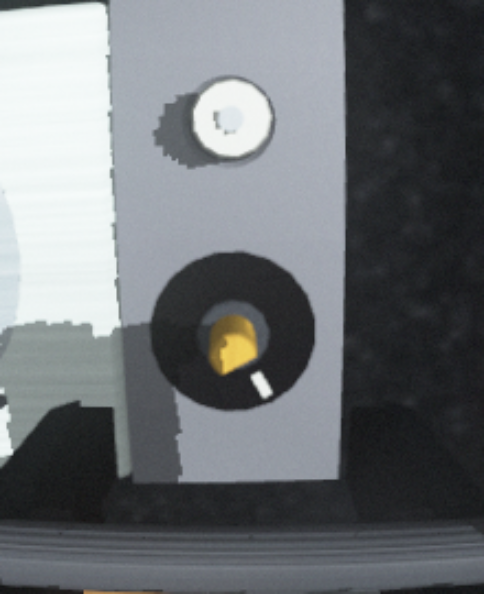

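The battery stands home and free at (231,119). The disc is centred at (233,330) and its mark runs from (255,375) to (267,397) in the crop. From this I compute the valve position and shaft yaw.

Run:
```python
from h import *
im=cv2.imread('pics/w4.png');m=dict(np.load('pics/w4.npz'))
f=lambda u,v,z:onz(m,'wrist',(180+(u+.5)/2.2-.5,60+(v+.5)/2.2-.5),z)
g=im.max(2);roi=np.zeros_like(g);roi[170:248,246:326]=(g[170:248,246:326]<60)
cs,_=cv2.findContours(roi,0,1);c=cv2.convexHull(max(cs,key=cv2.contourArea));e=cv2.fitEllipse(c);print(e)
d=onz(m,'wrist',e[0],.056);print('disc',d,f(233,330.5,.056))
a=f(255,375,.056);b=f(267,397,.056);mk=f(261.5,386,.056)
yw=lambda v:np.degrees(np.arctan2(v[1],v[0]))
print('yaw stroke',yw(a-b),'yaw radial',yw(d-mk), 'r',np.linalg.norm(d-mk))
# shaft flat top edge: (222,374)-(258,358)
p=f(222,374,.083);q=f(258,358,.083);t=p-q;print('flat edge yaw',yw(t)-90)
print('batt top',f(233,118,.077))
```

```text
((285.2488098144531, 210.23622131347656), (70.84503173828125, 74.27456665039062), 88.979248046875)
disc [0.46670819 0.04527635 0.056     ] [0.4668957  0.04494267 0.056     ]
yaw stroke 19.898712376203008 yaw radial 19.470634735444598 r 0.023597789405639478
flat edge yaw 17.39230292741324
batt top [0.54087514 0.03503499 0.077     ]
```

>>> {"api": "play_rows", "payload": {"increments": "-20 0 -20 0.2 -0.6 0;-10 10 -15 0 0 0;0 40 0 0 0 0;0 48 0 0 0 0;0 48 0 0 0 0;0 48 0 0 0 0;0 48 0 0 0 0;0 48 0 0 0 0;0 40 0 0 0 0;0 15 0 0 0 0", "jaw": 0.2}}

```text
time: 16.7
tool_pos: [0.3916, -0.3046, 0.1983]
tcp_rot: [[0.991, -0.131, 0.008], [-0.131, -0.991, -0.006], [0.009, 0.005, -1.0]]
wrist_force: [-0.4, 0.6, 0.1]
grip_width: 0.0705
```

Run:
```python
from h import *
go((.452,-.343,.2),-34)
```

```text
t 16.7 tcp [ 0.3916 -0.3046  0.1983] yaw -7.5 | shift [64.9 30.2 -0.9] turn z 26.5 tilt-axis deg [ 0.27 -0.52  0.  ] F [-0.4  0.6  0.1] w 0.0705
```

>>> {"api": "play_rows", "payload": {"increments": "0 15 0 0 0 0;0 13 0 0 0 0;17 0 0 0 0 0;17 0 0 0 0 0;0 0 0 0 0 0;0 0 0 0.3 -0.5 0;0 0 0 0 0 8;0 0 0 0 0 8;0 0 0 0 0 8;0 0 0 0 0 0"}}

```text
time: 17.95
tool_pos: [0.421, -0.3359, 0.1999]
tcp_rot: [[0.848, -0.53, -0.002], [-0.53, -0.848, 0.003], [-0.003, -0.001, -1.0]]
wrist_force: [1.1, 0.2, 0.3]
grip_width: 0.0706
```

Run:
```python
from h import *
go((.452,-.343,.1),-34)
m,im=snap('wrist','w5')
B=[(c,s) for c,s in blobs(im,red(im),100)]
for c,s in B: print(c.round(1),s,onz(m,'wrist',c,.03).round(4))
q=proj(m,'wrist',(.452,-.343,.038)).astype(int);print(q)
cv2.imwrite('pics/c5.png',cv2.resize(im[q[1]-40:q[1]+40,q[0]-40:q[0]+40],None,fx=6,fy=6,interpolation=2)[:,:,::-1])
```

```text
t 17.95 tcp [ 0.421  -0.3359  0.1999] yaw -32.0 | shift [ 30.4 -10.3  99.8] turn z 2.0 tilt-axis deg [-0.08  0.17  0.  ] F [1.1 0.2 0.3] w 0.0706
[276.6 156.4] [ 259  134   36   47 1273] [ 0.4504 -0.3441  0.03  ]
[184.2 187.9] [ 161  166   48   47 1402] [ 0.4748 -0.2465  0.03  ]
[135.4 257. ] [114 243  36  36 463] [ 0.443  -0.1448  0.03  ]
[274 156]
```

View pics/c5.png

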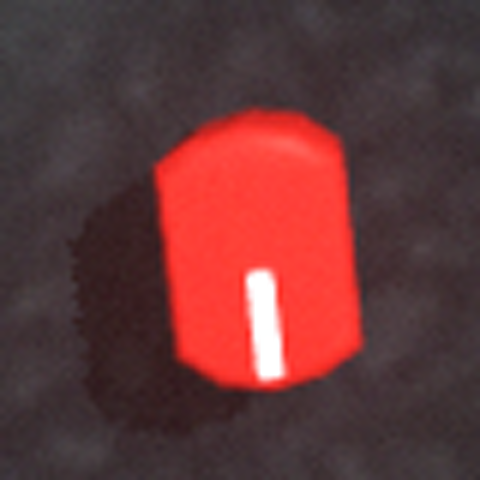

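Run:
```python
from h import *
m=dict(np.load('pics/w5.npz'))
f=lambda u,v,z=.038:onz(m,'wrist',(234+(u+.5)/6-.5,116+(v+.5)/6-.5),z)
yw=lambda v:np.degrees(np.arctan2(v[1],v[0]))
print('line yaw',yw(f(259,270)-f(271,380)),'left',yw(f(157,170)-f(178,358)),'right',yw(f(342,145)-f(362,345)))
y=np.radians(-36);
L=(f(157,170)+f(178,358))/2;R=(f(342,145)+f(362,345))/2;n=np.array([-np.sin(y),np.cos(y),0]);x=np.array([np.cos(y),np.sin(y),0])
print('width',(L-R)@n,'lineend',f(271,380),'front edge y388 ->centre',f(271,386)+.022*x)
c=(L+R)/2;print('lateral mid along n',c@n,'cands',f(259,270),c, 'front-based n', (f(271,386)+.022*x)@n, f(259,270)@n)
```

```text
line yaw -26.134517887178813 left -26.446530274022557 right -26.13294433837433
width 0.029112104578997575 lineend [ 0.43154257 -0.33482502  0.038     ] front edge y388 ->centre [ 0.44850637 -0.34722973  0.038     ]
lateral mid along n -0.014080595308897626 cands [ 0.44769833 -0.34275172  0.038     ] [ 0.44969867 -0.34412978  0.038     ] front-based n -0.017289324694458128 -0.014141490433988563
```

Knob yaw is about -26.2° and its centre about (0.450, -0.344).

>>> {"api": "play_rows", "payload": {"increments": "0 0 0 0 0 -5.5;0 0 0 0 0 0;12 -3 0 0 0 0;12 -3 0 0 0 0;5 0 0 0 0 0;0 0 25 0 0 0;0 0 35 0 0 0;0 0 35 0 0 0;0 0 25 0 0 0;0 0 0 0 0 0"}}

```text
time: 19.25
tool_pos: [0.4536, -0.3442, 0.0766]
tcp_rot: [[0.898, -0.439, -0.001], [-0.439, -0.898, 0.001], [-0.001, -0.001, -1.0]]
wrist_force: [0.7, 0.2, 1.0]
grip_width: 0.0705
```

Run:
```python
from h import *
go((.4503,-.3440,.015),-26.2)
```

```text
t 19.25 tcp [ 0.4536 -0.3442  0.0766] yaw -26.1 | shift [-2.9  1.3 61.6] turn z 0.1 tilt-axis deg [-0.05  0.08  0.  ] F [0.7 0.2 1. ] w 0.0705
```

>>> {"api": "play_rows", "payload": {"increments": "-3 1.5 0 0 0 0;0 0 0 0 0 0;0 0 15 0 0 0;0 0 15 0 0 0;0 0 15 0 0 0;0 0 10 0 0 0;0 0 4 0 0 0;0 0 0 0 0 0;0 0 0 0 0 0;0 0 0 0 0 0"}}

```text
time: 20.5
tool_pos: [0.4513, -0.3456, 0.0164]
tcp_rot: [[0.898, -0.439, 0.002], [-0.439, -0.898, -0.002], [0.003, 0.001, -1.0]]
wrist_force: [-0.5, -0.9, 0.4]
grip_width: 0.0707
```

Run:
```python
from h import *
go((.4503,-.3440,.015),-26.2)
```

```text
t 20.5 tcp [ 0.4513 -0.3456  0.0164] yaw -26.1 | shift [-1.6 -1.   1.4] turn z 0.1 tilt-axis deg [ 0.07 -0.18  0.  ] F [-0.5 -0.9  0.4] w 0.0707
```

>>> {"api": "play_rows", "payload": {"increments": "-1.5 -1 0 0 0 0;0 0 0 0 0 0;0 0 0 0 0 0;0 0 0 0 0 0;0 0 0 0 0 0;0 0 0 0 0 0;0 0 0 0 0 0;0 0 0 0 0 0;0 0 0 0 0 0;0 0 0 0 0 0", "jaw": 1, "newtons": 40}}

```text
time: 21.75
tool_pos: [0.4505, -0.3441, 0.017]
tcp_rot: [[0.898, -0.439, 0.003], [-0.439, -0.898, -0.003], [0.004, 0.002, -1.0]]
wrist_force: [0.7, 0.7, 0.2]
grip_width: 0.0298
```

Run:
```python
from h import *
go((.4503,-.3440,.015),-26.2)
```

```text
t 21.75 tcp [ 0.4505 -0.3441  0.017 ] yaw -26.1 | shift [-0.2 -0.   2. ] turn z 0.1 tilt-axis deg [ 0.09 -0.24  0.  ] F [0.7 0.7 0.2] w 0.0298
```

>>> {"api": "play_rows", "payload": {"increments": "0 0 -20 0 0 0;0 0 -35 0 0 0;0 0 -40 0 0 0;0 0 -30 0 0 0;-15 -20 0 0 0 0;-21 -34 0 0 0 0;-21 -34 0 0 0 0;-21 -34 0 0 0 0;-21 -34 0 0 0 0;-10 -15 0 0 0 0"}}

```text
time: 23.0
tool_pos: [0.4259, -0.1372, 0.1445]
tcp_rot: [[0.897, -0.442, 0.002], [-0.442, -0.897, -0.002], [0.003, 0.001, -1.0]]
wrist_force: [0.5, -0.8, -1.1]
grip_width: 0.0296
```

Run:
```python
from h import *
go((.40,.0450,.16),19.5)
```

```text
t 23.0 tcp [ 0.4259 -0.1372  0.1445] yaw -26.2 | shift [-103.7 -152.   -15.9] turn z -45.7 tilt-axis deg [ 0.04 -0.17  0.  ] F [ 0.5 -0.8 -1.1] w 0.0296
```

Next I cover the remaining distance, raise a little and start turning.

>>> {"api": "play_rows", "payload": {"increments": "-20 -30 -5 0 0 0;-23 -34 -5 0 0 0;-23 -34 -5 0 0 0;-23 -34 0 0 0 0;-10 -14 0 0 0 0;0 0 0 0 0 -9;0 0 0 0 0 -9;0 0 0 0 0 -9;0 0 0 0 0 -9;0 0 0 0 0 -8"}}

```text
time: 24.25
tool_pos: [0.4044, 0.04, 0.1601]
tcp_rot: [[0.945, 0.327, 0.007], [0.327, -0.945, -0.005], [0.005, 0.007, -1.0]]
wrist_force: [-0.1, -0.5, -0.3]
grip_width: 0.0297
```

Run:
```python
from h import *
go((.4668,.0450,.16),19.5)
go((.40,.0450,.16),19.5)
```

```text
t 24.25 tcp [0.4044 0.04   0.1601] yaw 19.1 | shift [60.6 15.7  0.5] turn z -0.4 tilt-axis deg [ 0.39 -0.3   0.  ] F [-0.1 -0.5 -0.3] w 0.0297
t 24.25 tcp [0.4044 0.04   0.1601] yaw 19.1 | shift [-2.5 -6.1  0.1] turn z -0.4 tilt-axis deg [ 0.39 -0.3   0.  ] F [-0.1 -0.5 -0.3] w 0.0297
```

Run:
```python
from h import *
go((.4668,.0450,.16),19.5)
m,im=snap('wrist','w6')
cv2.imwrite('pics/c6.png',cv2.resize(im[110:310,190:390],None,fx=3,fy=3,interpolation=2)[:,:,::-1])
print(proj(m,'wrist',(.4668,.0450,.083)))
```

```text
t 24.25 tcp [0.4044 0.04   0.1601] yaw 19.1 | shift [60.6 15.7  0.5] turn z -0.4 tilt-axis deg [ 0.39 -0.3   0.  ] F [-0.1 -0.5 -0.3] w 0.0297
[308.31395527 130.18617278]
```

View pics/c6.png

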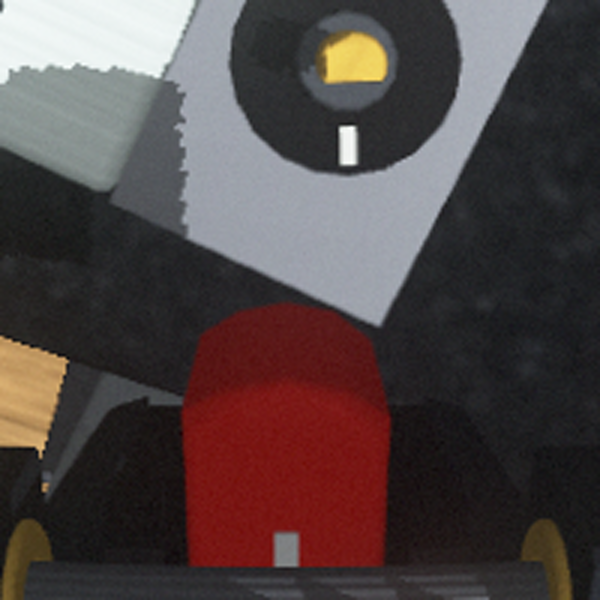

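Run:
```python
from h import *
m=dict(np.load('pics/w6.npz'));o=sensors.get_obs();T=o['tool_pos'];R=o['tcp_rot']
f=lambda u,v,z:onz(m,'wrist',(190+(u+.5)/3-.5,110+(v+.5)/3-.5),z)
for n,q in[('topedge',f(288,381,T[2]+.021)),('botedge',f(288,304,T[2]-.017)),('L',f(183,410,T[2]+.021)),('R',f(391,415,T[2]+.021))]: print(n,(R.T@(q-T)*1000).round(1))
yw=lambda v:np.degrees(np.arctan2(v[1],v[0]))
print('shaft',f(355,64,.083),'collar',f(348,60,.059),'mark yaw',yw(f(347,126,.056)-f(348,165,.056)),'flat',yw(f(328,83,.083)-f(387,80,.083))-90)
```

```text
topedge [ 21.   -0.4 -20.9]
botedge [20.6 -0.3 17.1]
L [ 16.7 -15.1 -21. ]
R [ 15.7  14.1 -20.8]
shaft [0.46619679 0.04501477 0.083     ] collar [0.46623489 0.04497524 0.059     ] mark yaw 21.164220708541396 flat 22.585196855252477
```

>>> {"api": "play_rows", "payload": {"increments": "0 0 0 0.4 -0.3 -1.4;0 0 0 0 0 0;15 4 0 0 0 0;18 5 0 0 0 0;16 5 0 0 0 0;8 2 0 0 0 0;0 0 12 0 0 0;0 0 15 0 0 0;0 0 12 0 0 0;0 0 0 0 0 0"}}

```text
time: 25.55
tool_pos: [0.4642, 0.0435, 0.118]
tcp_rot: [[0.941, 0.34, -0.002], [0.34, -0.941, -0.001], [-0.002, 0.0, -1.0]]
wrist_force: [0.4, -0.3, -0.8]
grip_width: 0.0296
```

Run:
```python
from h import *
go((.4674,.0450,.105),20.5)
```

```text
t 25.55 tcp [0.4642 0.0435 0.118 ] yaw 19.9 | shift [ 3.5 -0.3 13. ] turn z -0.6 tilt-axis deg [ 0.01  0.1  -0.  ] F [ 0.4 -0.3 -0.8] w 0.0296
```

>>> {"api": "play_rows", "payload": {"increments": "3.5 -0.3 0 0 0 -0.6;0 0 0 0 0 0;0 0 5 0 0 0;0 0 4 0 0 0;0 0 2 0 0 0;0 0 0 0 0 0;0 0 0 0 0 0;0 0 0 0 0 0;0 0 0 0 0 0;0 0 0 0 0 0"}}

```text
time: 26.8
tool_pos: [0.468, 0.045, 0.1073]
tcp_rot: [[0.937, 0.35, 0.001], [0.35, -0.937, -0.001], [0.0, 0.001, -1.0]]
wrist_force: [-0.2, -0.5, -0.7]
grip_width: 0.0295
```

Run:
```python
from h import *
go((.4674,.0450,.100),20.5)
```

```text
t 26.8 tcp [0.468  0.045  0.1073] yaw 20.5 | shift [-0.6 -0.2  7.3] turn z -0.0 tilt-axis deg [ 0.08 -0.01  0.  ] F [-0.2 -0.5 -0.7] w 0.0295
```

>>> {"api": "play_rows", "payload": {"increments": "-0.6 0 2 0 0 0;0 0 2 0 0 0;0 0 2 0 0 0;0 0 2 0 0 0;0 0 2 0 0 0;0 0 2 0 0 0;0 0 0 0 0 0;0 0 0 0 0 0;0 0 0 0 0 0;0 0 0 0 0 0"}}

```text
time: 28.05
tool_pos: [0.4675, 0.0448, 0.0944]
tcp_rot: [[0.937, 0.35, 0.001], [0.35, -0.937, -0.001], [0.0, 0.001, -1.0]]
wrist_force: [0.3, -0.2, -1.2]
grip_width: 0.0297
```

Run:
```python
from h import *
go((.4674,.0450,.084),20.5)
```

```text
t 28.05 tcp [0.4675 0.0448 0.0944] yaw 20.5 | shift [ 0.  -0.3 10.4] turn z -0.0 tilt-axis deg [ 0.08 -0.01  0.  ] F [ 0.3 -0.2 -1.2] w 0.0297
```

No spring force 5.6 mm past the tip, so the D has engaged. I'll continue down.

>>> {"api": "play_rows", "payload": {"increments": "0 0 3 0 0 0;0 0 3 0 0 0;0 0 3 0 0 0;0 0 2 0 0 0;0 0 2 0 0 0;0 0 0 0 0 0;0 0 0 0 0 0;0 0 0 0 0 0;0 0 0 0 0 0;0 0 0 0 0 0", "newtons": 50}}

```text
time: 29.3
tool_pos: [0.4675, 0.0447, 0.0813]
tcp_rot: [[0.937, 0.35, 0.001], [0.35, -0.937, -0.001], [0.001, 0.002, -1.0]]
wrist_force: [-1.6, -0.6, 3.7]
grip_width: 0.0295
```

Run:
```python
from h import *
go((.4674,.0450,.078),20.5)
```

```text
t 29.3 tcp [0.4675 0.0447 0.0813] yaw 20.5 | shift [ 0.  -0.3  3.3] turn z 0.0 tilt-axis deg [ 0.1  -0.04  0.  ] F [-1.6 -0.6  3.7] w 0.0295
```

Spring force of 3.7 N at 0.0813, so it's partly pressed. I press on to the stop.

>>> {"api": "play_rows", "payload": {"increments": "0 0 2 0 0 0;0 0 2 0 0 0;0 0 2 0 0 0;0 0 2 0 0 0;0 0 2 0 0 0;0 0 2 0 0 0;0 0 2 0 0 0;0 0 2 0 0 0;0 0 2 0 0 0;0 0 2 0 0 0"}}

```text
time: 30.55
tool_pos: [0.4678, 0.0447, 0.0775]
tcp_rot: [[0.935, 0.353, 0.015], [0.353, -0.936, -0.006], [0.012, 0.011, -1.0]]
wrist_force: [-10.5, 0.8, 32.8]
grip_width: 0.0297
```

Run:
```python
from h import *
go((.4674,.0450,.078),20.5)
```

```text
t 30.55 tcp [0.4678 0.0447 0.0775] yaw 20.7 | shift [-0.3 -0.4 -0.5] turn z 0.2 tilt-axis deg [ 0.61 -0.68  0.  ] F [-10.5   0.8  32.8] w 0.0297
```

At the stop (0.0775) with 33 N. I ease off to a gentler hold.

>>> {"api": "play_rows", "payload": {"increments": "0 0 0 0.6 -0.7 0;0 0 0 0 0 0;0 0 1 0 0 0;0 0 1 0 0 0;0 0 1 0 0 0;0 0 1 0 0 0;0 0 1 0 0 0;0 0 1 0 0 0;0 0 1 0 0 0;0 0 1 0 0 0"}}

```text
time: 31.8
tool_pos: [0.468, 0.0447, 0.0777]
tcp_rot: [[0.935, 0.355, 0.007], [0.355, -0.935, -0.003], [0.005, 0.005, -1.0]]
wrist_force: [-5.3, 0.1, 19.4]
grip_width: 0.0297
```

Run:
```python
from h import *
go((.4674,.0450,.078),20.5)
m,im=snap('wrist','w7');m2,c=snap('side','s7')
go((.4674,.0450,.078),20.5)
v=proj(m2,'side',(.5,.04,.07)).astype(int)
cv2.imwrite('pics/c7.png',np.hstack([cv2.resize(im[100:320,170:390],(400,400)),cv2.resize(c[v[1]-35:v[1]+35,v[0]-35:v[0]+35],(400,400),interpolation=2)])[:,:,::-1])
```

```text
t 31.8 tcp [0.468  0.0447 0.0777] yaw 20.8 | shift [-0.4 -0.4 -0.3] turn z 0.3 tilt-axis deg [ 0.28 -0.31  0.  ] F [-5.3  0.1 19.4] w 0.0297
t 31.9 tcp [0.4679 0.0448 0.0777] yaw 20.8 | shift [-0.4 -0.4 -0.3] turn z 0.3 tilt-axis deg [ 0.28 -0.31  0.  ] F [-7.  -1.1 18.9] w 0.0299
```

View pics/c7.png

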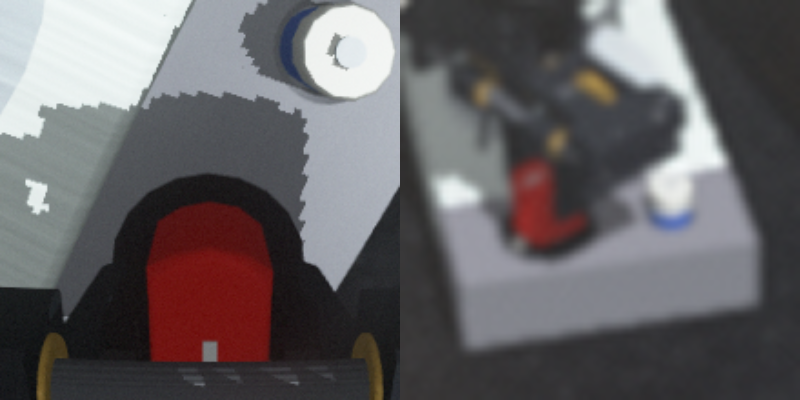

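The pictures show the knob low over the disc (left half (210,280), right half (540,205)), with the battery standing in the well at (350,50) and (670,200). The hold is steady at about 19 N, so I hand in.

```bash
python3 -c "
from bench import bot
print(bot.hand_in())"
```

```text
the job is handed in; nothing more can be done
None
```

The burner is set up as asked, and I handed the job in at about 32 s with the arm still holding the knob pressed down.

- **Battery:** it went into the well stud end up. The fingers stopped at the height that means fully home (0.0588 m) and would not go further when pressed. I then let go, and a later picture showed it standing free and centred in the well.
- **Knob:** I took the red knob farthest to the right and turned it from about -26° to about 20.5°, the yaw I measured for the shaft from its mark and flat. It slid on with no spring force 5.6 mm past the tip, so the flats matched. The spring was then felt, and after that came the hard stop.
- **Last check:** the underside of the knob is about 6 mm above the panel, which is the pressed-to-the-stop height. The push was steady at about 19 N, after I eased it down from a 33 N peak. There was also a small sideways force of 5 to 7 N and a tilt of about 0.4°.

My shaft yaw readings ranged from 17° to 23°, which is within the 8° the fit allows. No check failed. I did not touch any of the other things on the worktop, but I took no final picture of the whole worktop to confirm that.

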